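# Cam the casting mould shut

### The arm

A 7-joint arm with a two-finger parallel gripper is mounted at the origin on the work surface. World frame = base frame: x ahead of the robot, y to its left, z up, the work surface at z = 0. Lengths are in m, angles in rad, forces in N, time in s.
With the tool pointing down it reaches from about 0.425 to 1.025 m from the base axis. Payload 9.4 kg.
Tool frame: the origin (TCP) lies midway between the tips of the shut fingers; the grasp point (between the pads) lies 19 mm behind it; z points along the fingers, y is the line along which they close (so a half turn about z gives the same grasp; the last joint's range is limited). The gripper opens to 85 mm and grips with 20 to 120 N. Pads are 22 mm wide; open, the fingers measure 114 mm over their backs; the gripper's body (76 mm by 85 mm) begins 54 mm behind the grasp point. The pads swing forward as they close: fully open they stand 13 mm farther back than shut.
Start: joints at [1.175, 0.599, -0.003, 1.599, 0.002, 0.943, -0.08], TCP at [0.227, -0.688, 0.231] pointing down, gripper open.
Joint ranges: [-2.57, 2.57], [-0.35, 1.97], [-1.29, 1.29], [0.11, 2.56], [-1.05, 4.19], [0.11, 1.86], [-2.63, 2.63]. Speed limits (rad/s): [2.22, 2.22, 3.01, 3.01, 3.14, 3.14, 3.14].

### API

Orientations are given as a unit quaternion [w, x, y, z].
In Python, from rig import * gives the robot as it stands. The module is installed in compiled form; this text tells all that it offers.
- The arm moves only by the shell command python3 -m jog 'ROWS' [FORCE]. ROWS is JSON, a list of rows, each an object of numbers: "hand": the closure, from -1 (fully open) to 1 (shut); "dx", "dy", "dz": the shift along the world's x, y, z in units of 25 mm (1.0 is 25 mm); "yaw": the turn about the world's z in units of 5 degrees (1.0 is 5 degrees). A call has 1 to 20 rows; each row is the pose to reach, as a shift and turn from the pose commanded when the call began; what a row does not reach only later rows make up. A row lasts 1/8 s, in which the tool goes at most 62.5 mm and 10.7 degrees, less where a joint would pass 70% of its speed; a pose out of reach is approached as far as the arm can. A call with a gripper value outside its range is refused whole. The fingers move at their own pace and stop on an object; FORCE is the grip in N (left out, the last holds). Time passes only in rows, so rows that repeat a pose let the fingers close. It gives the time, the measured TCP pose, the force, the opening and the grip force at its end, in the units of the state.
- get_obs(): the state, without advancing time (a new reading comes with each control period).
- get_image(name): name is "scene" or "top"; returns the picture (420x560x3 uint8, red, green, blue); there is no depth.
- get_calibration(name): a dict with "fx", "fy", "cx", "cy" (pixels), "R" (3x3) and "t" (3): a world point X has camera coordinates R X + t. Camera axes: x right, y down, z forward; pixel columns grow to the right and rows downward; lengths in m; the calibration is good to about 2 mm. A picture is of the moment at which its call begins. get_calibration takes no time and is no camera call.
- job_done(): hands the job in; it is judged then, once.
Trained networks look in the newest picture that a camera, given by its name, has taken for a name from the list of things; names that differ only in an ending like _2 or _b are one class to them, and where a whole thing is asked for, a point or a joint stands for the part that bears it (a point fixed in the world has none). Each returns a list of dicts, best first, with "confidence" (0 to 1); they miss things now and then, are a little off and sometimes report something else, mostly with a low value. They report only what shows in the picture. A call takes as long as a camera call. They do not tell look-alikes from the thing itself.
- boxes_of(camera, thing): "rect" ([left, top, width, height] in pixels, round what is visible of it).
The state is a dict: "t": time; "qpos": joint angles; "dq": joint speeds; "effort": joint torques, N m; "eef_pos": TCP position; "ee_rot": TCP orientation; "ft_force": force on the tool from outside, world axes, zero at the start; "wrist_torque": the same for the moment, N m; "opening": finger opening in m; "grasp_force": force on a finger pad.
Only numpy, scipy, OpenCV 4.12 (cv2) and the standard library are available. Lean on these libraries where they do the work, as an engineer would, in place of code of your own. Each camera call takes 0.05 s, during which the arm holds its last target. There are 200 camera calls.

### The job

Close the two-part casting mould: push the loose half gently along its rails until it meets the springy seal, then crank the steel cam disc clockwise, about half a turn, until its hook has drawn the stud in and nipped the halves tight. Stop as soon as it comes up hard, without straining the bolt, let go, and leave the painted figurine beside it standing undisturbed.

Things in the scene. Friction and masses are not known exactly. Their poses are not given: they have to be found in the camera images.
- base: Fixed jig: board 130 x 275 x 12 mm with the fixed grey mould half (100 wide, 108 deep, top 62 mm over the desk, ears to 84 mm), two aluminium rails for the loose half (103 mm apart inside, tops 32 mm up) and the cam. Origin on the desk, mid-width, at the fixed half's parting face; y runs along the rails away from the fixed half, z up. The loose half closes towards -y.
- cam_axis (a point): Point on the vertical axis of the cam, on the fixed half at base x = 0, y = -64 mm, 77 mm above the desk (mid-thickness of the disc).
- crank (a point): Centre of the upright black crank grip: free-spinning sleeve, diameter 14 mm, 83.5 to 127.5 mm above the desk, on a lug of the cam disc 52 mm from the cam axis, moving with it. With the cam at 0 it stands 2.40 rad anticlockwise (from above) from base +y. It can be pinched and carried round the circle without turning the hand.
- cam (a joint): Cam turn, rad, clockwise from above; range -0.8 to 4.2, starts at -0.55 to 0, slot open to the loose half. Draws the stud in 3.8 mm per rad. Shims of unknown thickness set where the halves meet: tight at 2.6 to 3.7 rad, to be felt. Against the seal it takes 2 to 6 N at the crank grip, then climbs steeply; nipped tight is 9 to 12 N, 17 N overstrains the bolt. Stays where left.
- cam_disc: Steel cam disc, 84 mm in diameter, 10.5 mm thick (72 to 82 mm above the desk), with an open spiral slot whose outer wall is the hook. Origin on the cam axis at mid-thickness; turns with the cam.
- shell: Loose grey mould half, 100 (x) x 60 (y) x 72 mm tall, 0.4 to 0.65 kg, on the board between the rails. Origin: centre of its underside, axes as the base's. Draw bar on top reaches over the fixed half. It meets the seal with its origin at base y = 46 mm; the seal gives with 3 N plus 0.6 N per mm; shims stop it hard at 36 to 40 mm. Sliding takes 2 to 5 N (12 N if it binds); push with less than 25 N.
- stud (a point): Middle of the upright steel stud (8 mm diameter, top 83 mm above the desk) at the end of the draw bar, 84 mm from the loose half's origin towards -y. 26 mm from the cam axis when the loose half just meets the seal; inside about 28 mm the hook catches it.
- push (a point): Point on the flat outer (+y) face of the loose half, mid-width and mid-height, 48 mm above the desk (the face runs from 12 to 84 mm): push here towards base -y, with the finger lying flat on the face; pushed near its top edge the half tips forward and binds.
- figurine: Painted figurine with a red cap, 135 mm tall on a round foot of 68 mm, standing loose on the desk on the base's +x side. Origin at the centre of its foot. Leave it alone.
Not all that is in view belongs to the job. Leave any pink look-alike of the shell alone.

How it is judged:
On the way, in this order (a step that is already met when the one before it is completed fails the run):
1. the loose half is pushed in against the seal, the stud inside the mouth of the cam while the cam is still open (horizontal distance between stud and cam_axis below 0.028 m and value of joint cam below 0.3 rad), for 0.1 s.
2. the hook has gone round behind the stud and is drawing it in (value of joint cam above 1.5 rad and horizontal distance between stud and cam_axis below 0.0265 m), for 0.1 s.
At the end, for the whole second after the job is handed in: Cam turned past 2.2 rad and left there; hook pulling on the stud with at least 18 N (halves pressed hard together), stud within 21.5 mm of the cam axis, loose half straight within 0.06 rad and at rest, figurine upright within 0.1 rad (value of joint cam above 2.2 rad and contact force between cam_disc and shell above 18 N and horizontal distance between stud and cam_axis below 0.0215 m and linear speed of shell below 0.01 m/s and angle between figurine's own z axis and vertical below 0.1 rad and angle between the x axis of shell and the x axis of base, either way round below 0.06 rad); the robot touches nothing.
It fails at once if the bolt is strained: the hook pulls on the stud with over 80 N (contact force between cam_disc and shell above 80 N).
It fails at once if the loose half is rammed: more than 25 N from the fingers (contact force between the fingers and shell above 25 N).
It fails at once if the figurine is knocked or shifted (distance of figurine from where it was at the start of the episode above 0.02 m or angle between figurine's own z axis and vertical above 0.3 rad).
It also fails if it takes over 72 s, if anything falls off the work surface, if the arm or the gripper's body presses on something with over 40 N, if the wrist force passes 120 N, or if a joint passes its speed limit or range.

## Working session

There is one attempt and no reset: what is moved stays moved. The work goes in short steps, Python scripts to look and compute and a shell command to move; the robot and the scene stay as the last step left them, time stands still between calls to the robot, and variables do not carry over. Pictures are saved under pics/ and viewed, at most 10 in all, crops included, and the job is handed in when it is done.

```bash
mkdir -p pics; python3 - <<'E'
from rig import *
import cv2,numpy as np
for c in("top","scene"):
    im=get_image(c);cv2.imwrite(f"pics/{c}0.png",im[:,:,::-1])
    K=get_calibration(c);print(c,K["fx"],K["cx"],K["cy"],np.round(-np.array(K["R"]).T@K["t"],3).tolist(),np.round(K["R"],3).tolist())
    for n in("base","shell","cam_disc","crank","stud","figurine"):
        print(n,[(np.round(b["rect"]).tolist(),round(b["confidence"],2)) for b in boxes_of(c,n)][:3])
o=get_obs();print(o["t"],o["eef_pos"],o["ee_rot"],o["ft_force"],o["opening"])
E
```

```text
top 502.65370997622 274.936368371801 207.33513258851687 [0.524, 0.007, 0.798] [[-0.016, -1.0, -0.018], [-0.994, 0.018, -0.105], [0.105, 0.017, -0.994]]
base [([134.0, 222.0, 190.0, 89.0], 0.93), ([164.0, 230.0, 87.0, 71.0], 0.71)]
shell [([164.0, 227.0, 89.0, 74.0], 0.88), ([359.0, 231.0, 92.0, 76.0], 0.78)]
cam_disc [([265.0, 240.0, 57.0, 60.0], 0.91)]
crank [([263.0, 239.0, 63.0, 62.0], 0.64)]
stud [([357.0, 231.0, 92.0, 75.0], 0.72), ([162.0, 228.0, 89.0, 73.0], 0.65)]
figurine [([214.0, 144.0, 43.0, 47.0], 0.93)]
scene 497.5781902245034 278.6793118786508 209.08665620112126 [1.238, -0.023, 0.677] [[0.055, 0.998, -0.018], [0.657, -0.05, -0.752], [-0.752, 0.029, -0.659]]
base [([249.0, 168.0, 152.0, 81.0], 0.66)]
shell [([156.0, 183.0, 68.0, 65.0], 0.88), ([304.0, 176.0, 65.0, 55.0], 0.78)]
cam_disc [([250.0, 168.0, 45.0, 44.0], 0.74)]
crank [([248.0, 165.0, 51.0, 48.0], 0.96)]
stud [([307.0, 175.0, 67.0, 57.0], 0.56), ([155.0, 186.0, 69.0, 61.0], 0.56)]
figurine [([308.0, 229.0, 41.0, 77.0], 0.57)]
0.7 [ 0.22717601 -0.68845887  0.23127276] [-2.28423026e-05  9.87323459e-01  1.58721093e-01 -4.27117781e-05] [-0.34383087 -0.82692883  0.00722138] 0.08533426458410232
```

View pics/top0.png

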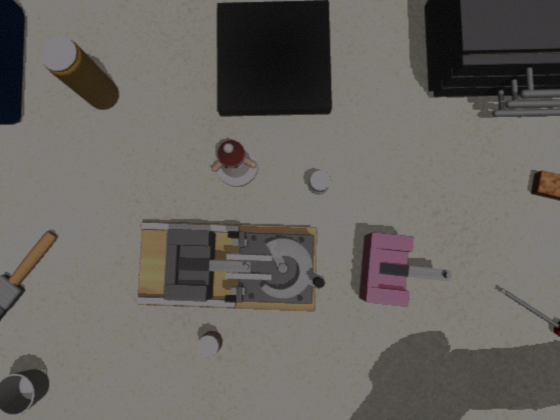

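View pics/scene0.png

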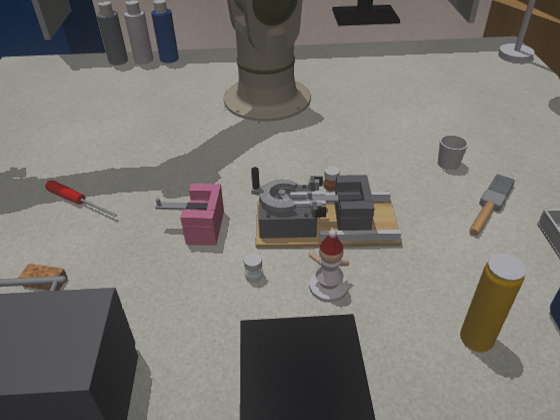

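```bash
python3 - <<'E'
import cv2
im=cv2.imread("pics/top0.png")[205:325,125:340]
cv2.imwrite("pics/crop1.png",cv2.resize(im,None,fx=3.7,fy=3.7,interpolation=cv2.INTER_CUBIC))
E
```

```text
(no output)
```

View pics/crop1.png

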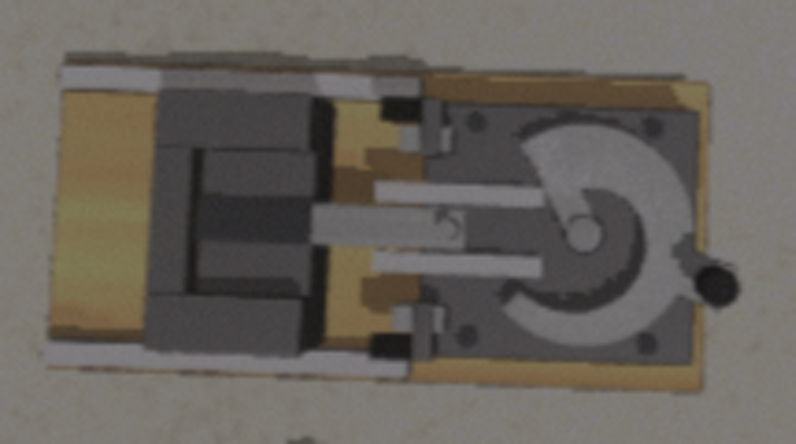

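```bash
cat >h.py <<'E'
from rig import *
import numpy as np
def px2w(u,v,z,c="top"):
    K=get_calibration(c);R=np.array(K["R"]);t=np.array(K["t"])
    C=-R.T@t;d=R.T@np.array([(u-K["cx"])/K["fx"],(v-K["cy"])/K["fy"],1]);return C+d*(z-C[2])/d[2]
def w2px(X,c):
    K=get_calibration(c);p=np.array(K["R"])@X+K["t"];return np.array([K["fx"]*p[0]/p[2]+K["cx"],K["fy"]*p[1]/p[2]+K["cy"]])
E
python3 - <<'E'
from h import *
P={}
for n,u,v,z in [("bTR",709,83,.012),("bBR",700,390,.012),("rTL",62,67,.032),("rBL",45,343,.032),("rBLo",47,366,.03),("hub",583,233,.082),("stud",450,228,.083),("crank",717,286,.1275),("sTL",158,92,.084),("sBL",145,348,.084),("sTR",315,97,.084),("sBR",303,353,.084),("fixTR",697,110,.062),("fixBR",692,364,.062)]:
    P[n]=px2w(u/3.7+125,v/3.7+205,z);print(n,np.round(P[n],4).tolist())
a=lambda p,q:np.degrees(np.arctan2(*(P[p]-P[q])[[1,0]]))
print("xdir angles",a("bTR","bBR"),a("sTL","sBL"),a("sTR","sBR"),a("fixTR","fixBR"),"ydir",a("rTL","bTR")-90,a("sTL","sTR")-90,a("stud","hub")-90)
d=P["crank"]-P["hub"];print(np.hypot(*d[:2]),np.degrees(np.arctan2(d[1],d[0])))
for n,z in(("crank",.1275),("hub",.082),("stud",.083)):print(n,w2px(P[n],"scene"))
print(px2w(231,153,.12),px2w(238,168,0))
E
```

```text
bTR [0.5743, -0.0443, 0.012]
bBR [0.4466, -0.0375, 0.012]
rTL [0.5842, 0.2249, 0.032]
rBL [0.4713, 0.2306, 0.032]
rBLo [0.4618, 0.2302, 0.03]
hub [0.5132, 0.0098, 0.082]
stud [0.5159, 0.0606, 0.083]
crank [0.4944, -0.0378, 0.1275]
sTL [0.5698, 0.1728, 0.084]
sBL [0.4724, 0.1771, 0.084]
sTR [0.5669, 0.1121, 0.084]
sBR [0.4697, 0.1169, 0.084]
fixTR [0.5605, -0.0361, 0.062]
fixBR [0.4616, -0.0318, 0.062]
xdir angles -3.0748794981380585 -2.5403465405361842 -2.820992970699687 -2.4884155892459705 ydir -2.110829562081051 -2.784320992224636 -3.043952922663209
0.0511834415238335 -111.55843862410448
crank [254.18297757 168.90980222]
hub [280.84948572 193.11576115]
stud [307.8868975  192.29257276]
[0.67186365 0.07778993 0.12      ] [0.67316209 0.07912469 0.        ]
```

```bash
python3 -m jog '[{"hand":1,"dx":12,"dy":15,"dz":0,"yaw":-4.2},{"hand":1,"dx":12,"dy":15,"dz":0,"yaw":-4.2},{"hand":1,"dx":12,"dy":15,"dz":0,"yaw":-4.2},{"hand":1,"dx":12,"dy":15,"dz":0,"yaw":-4.2},{"hand":1,"dx":12,"dy":15,"dz":0,"yaw":-4.2},{"hand":1,"dx":12,"dy":15,"dz":0,"yaw":-4.2},{"hand":1,"dx":12,"dy":15,"dz":0,"yaw":-4.2},{"hand":1,"dx":11.84,"dy":36.5,"dz":0,"yaw":-4.2},{"hand":1,"dx":11.84,"dy":36.5,"dz":0,"yaw":-4.2},{"hand":1,"dx":11.84,"dy":36.5,"dz":0,"yaw":-4.2},{"hand":1,"dx":11.84,"dy":36.5,"dz":0,"yaw":-4.2},{"hand":1,"dx":11.84,"dy":36.5,"dz":0,"yaw":-4.2},{"hand":1,"dx":11.84,"dy":36.5,"dz":0,"yaw":-4.2},{"hand":1,"dx":11.84,"dy":36.5,"dz":0,"yaw":-4.2},{"hand":1,"dx":11.84,"dy":36.5,"dz":0,"yaw":-4.2},{"hand":1,"dx":11.84,"dy":36.5,"dz":0,"yaw":-4.2},{"hand":1,"dx":11.84,"dy":36.5,"dz":0,"yaw":-4.2},{"hand":1,"dx":11.84,"dy":36.5,"dz":0,"yaw":-4.2}]' 40
```

```text
t: 2.95
eef_pos: [0.523, 0.2243, 0.2312]
ee_rot: [0.0, 1.0, -0.023, -0.0]
ft_force: [0.2, -0.0, -0.1]
opening: -0.0003
grasp_force: 0.0
```

```bash
python3 -m jog '[{"hand":1,"dz":-2},{"hand":1,"dz":-4},{"hand":1,"dz":-6},{"hand":1,"dz":-7},{"hand":1,"dz":-8},{"hand":1,"dz":-8},{"hand":1,"dz":-8}]'; python3 - <<'E'
from rig import *
import cv2
for c in("scene","top"):
    im=get_image(c)[:,:,::-1]
    im=im[130:280,220:420] if c=="scene" else im[200:325,125:340]
    cv2.imwrite(f"pics/{c}1.png",cv2.resize(im,None,fx=3,fy=3))
E
```

```text
invalid input at $[0]: expected keys hand, dx, dy, dz, yaw
```

View pics/scene1.png

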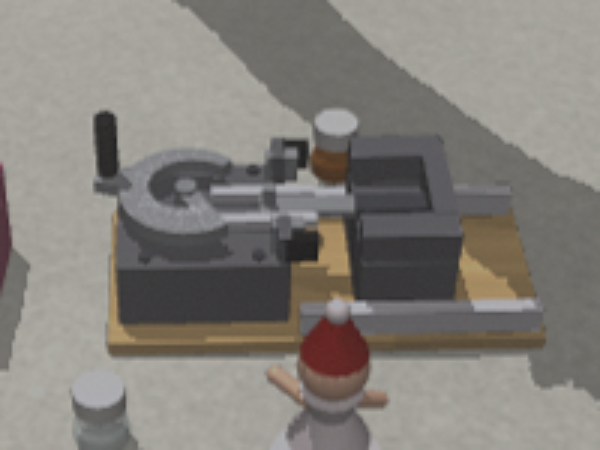

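The crop shows the jig untouched: crank grip at the left (105,145) and the loose half's outer face free on the right. The move was refused because a row needs all five keys.

```bash
python3 -m jog '[{"hand":1,"dx":0,"dy":0,"dz":-2,"yaw":0},{"hand":1,"dx":0,"dy":0,"dz":-4,"yaw":0},{"hand":1,"dx":0,"dy":0,"dz":-6,"yaw":0},{"hand":1,"dx":0,"dy":0,"dz":-7,"yaw":0},{"hand":1,"dx":0,"dy":0,"dz":-8,"yaw":0},{"hand":1,"dx":0,"dy":0,"dz":-8,"yaw":0},{"hand":1,"dx":0,"dy":0,"dz":-8,"yaw":0}]'
```

```text
t: 3.92
eef_pos: [0.5238, 0.223, 0.0322]
ee_rot: [0.0, 1.0, -0.025, 0.0]
ft_force: [-0.7, -0.2, -0.9]
opening: -0.0
grasp_force: 0.0
```

```bash
python3 -m jog '[{"hand":1,"dx":-0.02,"dy":-0.4,"dz":-8,"yaw":0},{"hand":1,"dx":-0.02,"dy":-0.4,"dz":-8,"yaw":0}]' >/dev/null 2>&1 </dev/null & kill %1 2>/dev/null; python3 -c "
from rig import *;o=get_obs();print(o['eef_pos'],o['ft_force'],o['t'])"
```

```text
[0.52384625 0.22300608 0.03216271] [-0.68316494 -0.155402   -0.90170914] 3.925
```

The second command there was a mistyped move (wrong dz). It was killed before it acted: the clock and pose haven't changed. Now I'll approach the face slowly.

```bash
pgrep -fa jog; python3 -m jog '[{"hand":1,"dx":-0.02,"dy":-0.4,"dz":0,"yaw":0},{"hand":1,"dx":-0.04,"dy":-0.8,"dz":0,"yaw":0},{"hand":1,"dx":-0.05,"dy":-1.0,"dz":0,"yaw":0},{"hand":1,"dx":-0.05,"dy":-1.1,"dz":0,"yaw":0},{"hand":1,"dx":-0.05,"dy":-1.2,"dz":0,"yaw":0},{"hand":1,"dx":-0.06,"dy":-1.3,"dz":0,"yaw":0},{"hand":1,"dx":-0.06,"dy":-1.4,"dz":0,"yaw":0},{"hand":1,"dx":-0.06,"dy":-1.45,"dz":0,"yaw":0},{"hand":1,"dx":-0.06,"dy":-1.5,"dz":0,"yaw":0},{"hand":1,"dx":-0.06,"dy":-1.5,"dz":0,"yaw":0}]'
```

```text
t: 5.18
eef_pos: [0.5226, 0.1877, 0.0322]
ee_rot: [-0.001, 1.0, -0.023, 0.001]
ft_force: [0.2, 5.8, 7.7]
opening: 0.0
grasp_force: 0.0
```

```bash
python3 -m jog '[{"hand":1,"dx":0,"dy":-0.06,"dz":0.0,"yaw":0},{"hand":1,"dx":0,"dy":-0.12,"dz":0,"yaw":0},{"hand":1,"dx":-0.01,"dy":-0.18,"dz":0,"yaw":0},{"hand":1,"dx":-0.01,"dy":-0.24,"dz":0,"yaw":0},{"hand":1,"dx":-0.01,"dy":-0.24,"dz":0,"yaw":0}]'; python3 - <<'E'
from rig import *
import cv2
for c in("scene","top"):
    im=get_image(c)[:,:,::-1]
    im=im[90:280,220:440] if c=="scene" else im[200:325,125:340]
    cv2.imwrite(f"pics/{c}2.png",cv2.resize(im,None,fx=3,fy=3))
E
```

```text
t: 5.8
eef_pos: [0.5229, 0.1829, 0.0323]
ee_rot: [-0.002, 1.0, -0.023, 0.002]
ft_force: [0.3, 9.0, 6.4]
opening: -0.0001
grasp_force: 0.0
```

View pics/scene2.png

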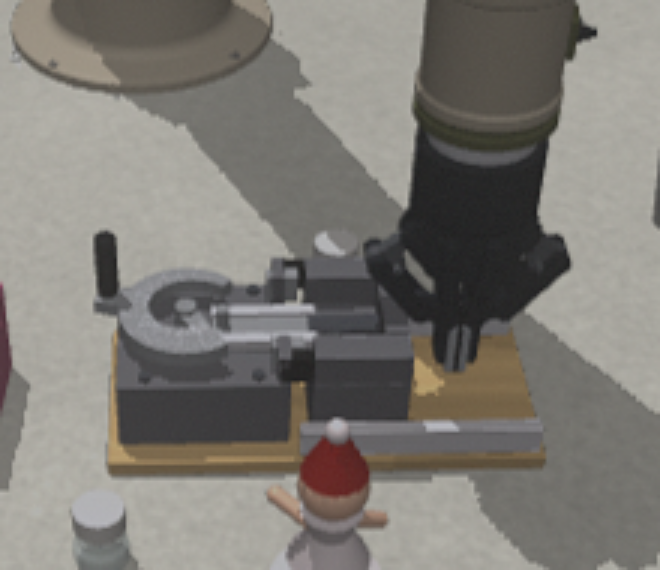

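The gripper's linkage sticks out along the closing line and is touching the loose half's top edge, at about (385,255). I'll back off, turn the hand a quarter and push with the pads' side.

```bash
python3 -m jog '[{"hand":1,"dx":0,"dy":0.8,"dz":0,"yaw":0},{"hand":1,"dx":0.05,"dy":1.5,"dz":0.5,"yaw":2},{"hand":1,"dx":0.05,"dy":1.5,"dz":1,"yaw":4},{"hand":1,"dx":0.05,"dy":1.5,"dz":1,"yaw":6},{"hand":1,"dx":0.05,"dy":1.5,"dz":1,"yaw":8},{"hand":1,"dx":0.05,"dy":1.5,"dz":1,"yaw":10},{"hand":1,"dx":0.05,"dy":1.5,"dz":1,"yaw":12},{"hand":1,"dx":0.05,"dy":1.5,"dz":1,"yaw":14},{"hand":1,"dx":0.05,"dy":1.5,"dz":1,"yaw":16},{"hand":1,"dx":0.05,"dy":1.5,"dz":1,"yaw":18},{"hand":1,"dx":0.05,"dy":1.5,"dz":0.4,"yaw":18},{"hand":1,"dx":0.05,"dy":1.5,"dz":0,"yaw":18},{"hand":1,"dx":0.05,"dy":1.5,"dz":0,"yaw":18}]'; python3 - <<'E'
from rig import *
import cv2
for c in("scene","top"):
    im=get_image(c)[:,:,::-1]; cv2.imwrite(f"pics/{c}3f.png",im)
    im=im[90:280,220:440] if c=="scene" else im[200:325,125:340]
    cv2.imwrite(f"pics/{c}3.png",cv2.resize(im,None,fx=3,fy=3))
E
python3 -c "
import cv2,numpy as np
a=cv2.imread('pics/top3.png');b=cv2.resize(cv2.imread('pics/scene3.png'),(645,557))
cv2.imwrite('pics/m3.png',cv2.resize(np.vstack([a,b]),None,fx=.63,fy=.63))
"
```

```text
t: 7.52
eef_pos: [0.5219, 0.2179, 0.03]
ee_rot: [-0.0, 0.724, 0.689, -0.001]
ft_force: [0.1, -0.5, -0.2]
opening: -0.0002
grasp_force: 0.0
```

View pics/m3.png

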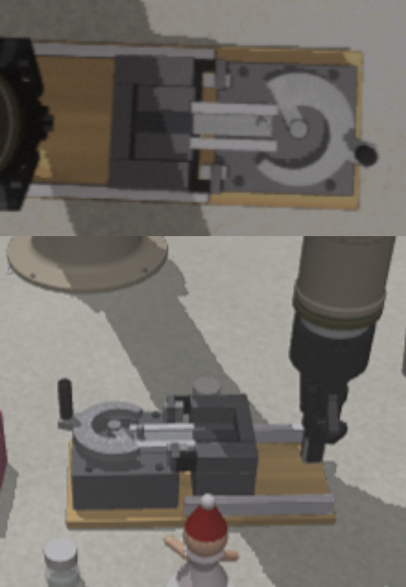

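```bash
python3 -m jog '[{"hand":1,"dx":-0.02,"dy":-0.5,"dz":0.1,"yaw":0},{"hand":1,"dx":-0.04,"dy":-1.0,"dz":0.1,"yaw":0},{"hand":1,"dx":-0.06,"dy":-1.5,"dz":0.1,"yaw":0},{"hand":1,"dx":-0.06,"dy":-1.8,"dz":0.1,"yaw":0},{"hand":1,"dx":-0.06,"dy":-2.0,"dz":0.1,"yaw":0},{"hand":1,"dx":-0.07,"dy":-2.1,"dz":0.1,"yaw":0},{"hand":1,"dx":-0.07,"dy":-2.15,"dz":0.1,"yaw":0},{"hand":1,"dx":-0.07,"dy":-2.2,"dz":0.1,"yaw":0},{"hand":1,"dx":-0.07,"dy":-2.2,"dz":0.1,"yaw":0}]'; python3 - <<'E'
from rig import *
import cv2
im=get_image("top")[:,:,::-1];cv2.imwrite("pics/top4f.png",im)
E
```

```text
t: 8.75
eef_pos: [0.5211, 0.1646, 0.0339]
ee_rot: [-0.0, 0.723, 0.691, 0.001]
ft_force: [-0.8, 6.1, 0.1]
opening: 0.0003
grasp_force: 0.0
```

Contact at 6 N, with no vertical load this time. I'll continue in 1 mm steps.

```bash
python3 -m jog '[{"hand":1,"dx":0,"dy":-0.04,"dz":0,"yaw":0},{"hand":1,"dx":0,"dy":-0.08,"dz":0,"yaw":0},{"hand":1,"dx":0,"dy":-0.12,"dz":0,"yaw":0},{"hand":1,"dx":0,"dy":-0.12,"dz":0,"yaw":0}]'; python3 - <<'E'
from rig import *
import cv2
im=get_image("top")[:,:,::-1];cv2.imwrite("pics/top5f.png",im)
cv2.imwrite("pics/c5.png",cv2.resize(im[215:310,170:340],None,fx=4.5,fy=4.5,interpolation=cv2.INTER_CUBIC))
E
```

```text
t: 9.3
eef_pos: [0.521, 0.1621, 0.034]
ee_rot: [-0.001, 0.723, 0.691, 0.001]
ft_force: [-1.5, 7.1, 0.1]
opening: -0.0003
grasp_force: 0.0
```

View pics/c5.png

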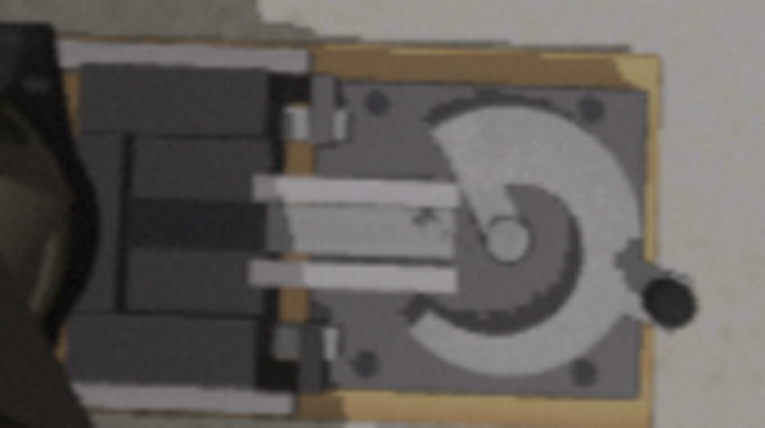

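```bash
python3 -m jog '[{"hand":1,"dx":0,"dy":0.4,"dz":0,"yaw":0},{"hand":1,"dx":0,"dy":1.2,"dz":0.4,"yaw":0},{"hand":1,"dx":0,"dy":1.2,"dz":2,"yaw":0},{"hand":1,"dx":0,"dy":1.2,"dz":4,"yaw":0},{"hand":1,"dx":0,"dy":1.2,"dz":6,"yaw":0},{"hand":-1,"dx":0,"dy":0,"dz":6,"yaw":-2},{"hand":-1,"dx":-0.5,"dy":-1,"dz":6,"yaw":-4},{"hand":-1,"dx":-1,"dy":-2,"dz":6,"yaw":-6},{"hand":-1,"dx":-1,"dy":-4,"dz":6,"yaw":-8},{"hand":-1,"dx":-1,"dy":-5,"dz":6,"yaw":-10},{"hand":-1,"dx":-1,"dy":-6,"dz":6,"yaw":-12},{"hand":-1,"dx":-1,"dy":-7,"dz":6,"yaw":-14},{"hand":-1,"dx":-1.06,"dy":-8,"dz":6,"yaw":-16},{"hand":-1,"dx":-1.06,"dy":-8,"dz":6,"yaw":-18},{"hand":-1,"dx":-1.06,"dy":-8,"dz":6,"yaw":-18},{"hand":-1,"dx":-1.06,"dy":-8,"dz":6,"yaw":-18}]'; python3 - <<'E'
from h import *
import cv2
for c in("scene","top"):
    im=get_image(c)[:,:,::-1]; cv2.imwrite(f"pics/{c}6f.png",im)
a=cv2.imread("pics/scene6f.png")[60:260,200:420]
cv2.imwrite("pics/c6.png",cv2.resize(a,None,fx=3,fy=3))
o=get_obs();p=o["eef_pos"];print(p,w2px(p,"scene"),w2px(np.array([.4944,-.0378,.1275]),"scene"))
E
```

```text
t: 11.35
eef_pos: [0.4947, -0.0389, 0.1841]
ee_rot: [-0.0, 1.0, -0.021, 0.0]
ft_force: [-0.6, 0.3, -0.7]
opening: 0.0856
grasp_force: 0.0
[ 0.49456057 -0.03928472  0.18392049] [251.75548356 143.37908137] [254.20414123 168.89699998]
```

View pics/c6.png

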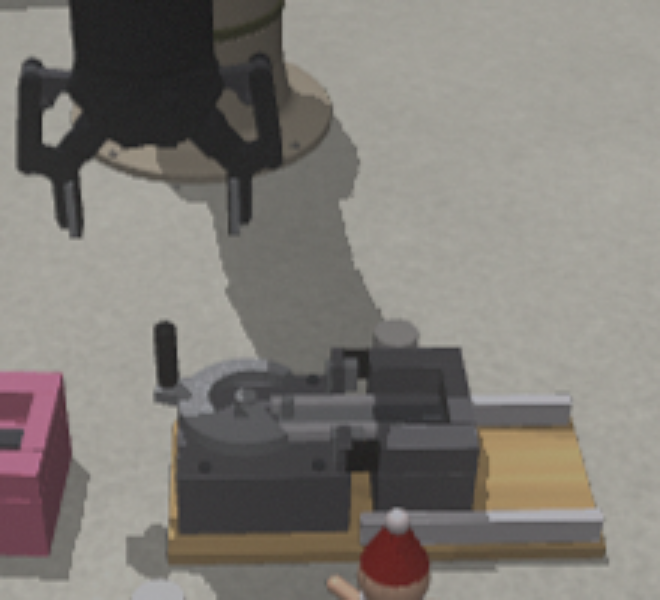

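The open hand is centred over the crank grip, whose top is at (165,325) in the crop and matches the prediction within a pixel. Lower and pinch.

```bash
python3 -m jog '[{"hand":-1,"dx":0,"dy":0.04,"dz":-1,"yaw":0},{"hand":-1,"dx":0,"dy":0.04,"dz":-2,"yaw":0},{"hand":-1,"dx":0,"dy":0.04,"dz":-3,"yaw":0},{"hand":-1,"dx":0,"dy":0.04,"dz":-3.5,"yaw":0},{"hand":-1,"dx":0,"dy":0.04,"dz":-3.5,"yaw":0},{"hand":1,"dx":0,"dy":0.04,"dz":-3.5,"yaw":0},{"hand":1,"dx":0,"dy":0.04,"dz":-3.5,"yaw":0},{"hand":1,"dx":0,"dy":0.04,"dz":-3.5,"yaw":0},{"hand":1,"dx":0,"dy":0.04,"dz":-3.5,"yaw":0},{"hand":1,"dx":0,"dy":0.04,"dz":-3.5,"yaw":0},{"hand":1,"dx":0,"dy":0.04,"dz":-3.5,"yaw":0},{"hand":1,"dx":0,"dy":0.04,"dz":-3.5,"yaw":0},{"hand":1,"dx":0,"dy":0.04,"dz":-3.5,"yaw":0}]' 50
```

```text
t: 13.08
eef_pos: [0.4954, -0.0381, 0.0968]
ee_rot: [-0.0, 1.0, -0.023, 0.001]
ft_force: [0.3, 4.2, 7.1]
opening: 0.0123
grasp_force: 48.7
```

```bash
cat >>h.py <<'E'
R=.052
def tab(p0,p1,step):
    f=np.radians
    for p in np.arange(p0-step,p1-1e-6,-step):print(round(p,1),"dx %.2f dy %.2f"%tuple(R/.025*np.array([np.cos(f(p))-np.cos(f(p0)),np.sin(f(p))-np.sin(f(p0))])))
E
python3 -c "
from h import *
tab(-111,-171,5)"
```

```text
-116.0 dx -0.17 dy 0.07
-121.0 dx -0.33 dy 0.16
-126.0 dx -0.48 dy 0.26
-131.0 dx -0.62 dy 0.37
-136.0 dx -0.75 dy 0.50
-141.0 dx -0.87 dy 0.63
-146.0 dx -0.98 dy 0.78
-151.0 dx -1.07 dy 0.93
-156.0 dx -1.15 dy 1.10
-161.0 dx -1.22 dy 1.26
-166.0 dx -1.27 dy 1.44
-171.0 dx -1.31 dy 1.62
```

```bash
python3 -m jog '[{"hand":1,"dx":-0.17,"dy":0.07,"dz":0,"yaw":0},{"hand":1,"dx":-0.33,"dy":0.16,"dz":0,"yaw":0},{"hand":1,"dx":-0.48,"dy":0.26,"dz":0,"yaw":0},{"hand":1,"dx":-0.62,"dy":0.37,"dz":0,"yaw":0},{"hand":1,"dx":-0.75,"dy":0.5,"dz":0,"yaw":0},{"hand":1,"dx":-0.87,"dy":0.63,"dz":0,"yaw":0},{"hand":1,"dx":-0.87,"dy":0.63,"dz":0,"yaw":0}]'; python3 -c "
from h import *
import cv2
cv2.imwrite('pics/t7.png',get_image('top')[:,:,::-1])
tab(-141,-231,5)"
```

```text
t: 13.95
eef_pos: [0.4729, -0.023, 0.0968]
ee_rot: [-0.0, 1.0, -0.024, 0.001]
ft_force: [0.8, 1.7, 8.3]
opening: 0.0122
grasp_force: 48.9
-146.0 dx -0.11 dy 0.15
-151.0 dx -0.20 dy 0.30
-156.0 dx -0.28 dy 0.46
-161.0 dx -0.35 dy 0.63
-166.0 dx -0.40 dy 0.81
-171.0 dx -0.44 dy 0.98
-176.0 dx -0.46 dy 1.16
-181.0 dx -0.46 dy 1.35
-186.0 dx -0.45 dy 1.53
-191.0 dx -0.43 dy 1.71
-196.0 dx -0.38 dy 1.88
-201.0 dx -0.33 dy 2.05
-206.0 dx -0.25 dy 2.22
-211.0 dx -0.17 dy 2.38
-216.0 dx -0.07 dy 2.53
-221.0 dx 0.05 dy 2.67
-226.0 dx 0.17 dy 2.81
-231.0 dx 0.31 dy 2.93
```

```bash
python3 -m jog '[{"hand":1,"dx":-0.11,"dy":0.15,"dz":0,"yaw":0},{"hand":1,"dx":-0.2,"dy":0.3,"dz":0,"yaw":0},{"hand":1,"dx":-0.28,"dy":0.46,"dz":0,"yaw":0},{"hand":1,"dx":-0.35,"dy":0.63,"dz":0,"yaw":0},{"hand":1,"dx":-0.4,"dy":0.81,"dz":0,"yaw":0},{"hand":1,"dx":-0.44,"dy":0.98,"dz":0,"yaw":0},{"hand":1,"dx":-0.46,"dy":1.16,"dz":0,"yaw":0},{"hand":1,"dx":-0.46,"dy":1.35,"dz":0,"yaw":0},{"hand":1,"dx":-0.46,"dy":1.35,"dz":0,"yaw":0}]'
```

```text
t: 15.12
eef_pos: [0.4601, 0.0105, 0.0967]
ee_rot: [0.0, 1.0, -0.024, -0.001]
ft_force: [-3.5, 1.2, 12.7]
opening: 0.0124
grasp_force: 49.3
```

```bash
python3 -m jog '[{"hand":1,"dx":-0.03,"dy":0.18,"dz":0.04,"yaw":0},{"hand":1,"dx":-0.01,"dy":0.36,"dz":0.08,"yaw":0},{"hand":1,"dx":0.04,"dy":0.53,"dz":0.08,"yaw":0},{"hand":1,"dx":0.09,"dy":0.7,"dz":0.08,"yaw":0},{"hand":1,"dx":0.09,"dy":0.7,"dz":0.08,"yaw":0}]'; python3 - <<'E'
from h import *
import cv2
im=get_image('top')[:,:,::-1];cv2.imwrite('pics/t8.png',im)
a=get_image('scene')[:,:,::-1];cv2.imwrite('pics/s8.png',a)
m=np.hstack([cv2.resize(im[210:310,150:340],None,fx=2.1,fy=2.1),cv2.resize(a[100:260,220:420],(399,210))])
cv2.imwrite('pics/c8.png',m[:,:798])
E
```

```text
t: 15.75
eef_pos: [0.4628, 0.0283, 0.0974]
ee_rot: [0.0, 1.0, -0.024, -0.001]
ft_force: [3.9, -0.9, -28.2]
opening: 0.0121
grasp_force: 49.0
```

View pics/c8.png

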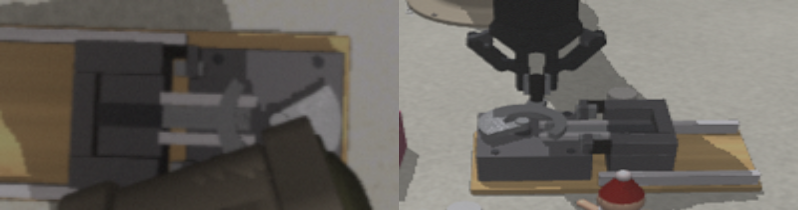

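```bash
python3 -m jog '[{"hand":1,"dx":0.1,"dy":0.17,"dz":-0.05,"yaw":0},{"hand":1,"dx":0.18,"dy":0.33,"dz":-0.05,"yaw":0},{"hand":1,"dx":0.28,"dy":0.48,"dz":-0.05,"yaw":0},{"hand":1,"dx":0.4,"dy":0.62,"dz":-0.05,"yaw":0},{"hand":1,"dx":0.4,"dy":0.62,"dz":-0.05,"yaw":0}]'; python3 -c "
from h import *
tab(-221,-316,5)"
```

```text
t: 16.48
eef_pos: [0.4722, 0.0445, 0.097]
ee_rot: [-0.0, 1.0, -0.023, -0.001]
ft_force: [-5.0, 2.5, -6.0]
opening: 0.0125
grasp_force: 51.3
-226.0 dx 0.12 dy 0.13
-231.0 dx 0.26 dy 0.25
-236.0 dx 0.41 dy 0.36
-241.0 dx 0.56 dy 0.45
-246.0 dx 0.72 dy 0.54
-251.0 dx 0.89 dy 0.60
-256.0 dx 1.07 dy 0.65
-261.0 dx 1.24 dy 0.69
-266.0 dx 1.42 dy 0.71
-271.0 dx 1.61 dy 0.72
-276.0 dx 1.79 dy 0.70
-281.0 dx 1.97 dy 0.68
-286.0 dx 2.14 dy 0.63
-291.0 dx 2.32 dy 0.58
-296.0 dx 2.48 dy 0.50
-301.0 dx 2.64 dy 0.42
-306.0 dx 2.79 dy 0.32
-311.0 dx 2.93 dy 0.21
-316.0 dx 3.07 dy 0.08
```

```bash
cat > fit.py <<'E'
from h import *
from scipy.optimize import least_squares
P=np.array([[.4954,-.0381],[.4729,-.023],[.4601,.0105],[.4628,.0283],[.4722,.0445]])
s=least_squares(lambda c:np.hypot(*(P-c).T)-.052,[.513,.01]);print(s.x,s.fun,np.degrees(np.arctan2(*(P-s.x).T[::-1])))
E
python3 fit.py
```

```text
[0.51204093 0.01118785] [ 2.12734485e-05 -3.05706412e-05 -5.45160964e-05  1.29595690e-04
 -6.73622196e-05] [-108.65609173 -138.86424008 -179.24127823  160.83670033  140.10003363]
```

```bash
python3 -c "
from h import *
tab(-220,-270,5)"
```

```text
-225.0 dx 0.12 dy 0.13
-230.0 dx 0.26 dy 0.26
-235.0 dx 0.40 dy 0.37
-240.0 dx 0.55 dy 0.46
-245.0 dx 0.71 dy 0.55
-250.0 dx 0.88 dy 0.62
-255.0 dx 1.06 dy 0.67
-260.0 dx 1.23 dy 0.71
-265.0 dx 1.41 dy 0.74
-270.0 dx 1.59 dy 0.74
```

```bash
python3 -m jog '[{"hand":1,"dx":0.11,"dy":0.14,"dz":-0.01,"yaw":0},{"hand":1,"dx":0.25,"dy":0.27,"dz":-0.01,"yaw":0},{"hand":1,"dx":0.39,"dy":0.38,"dz":-0.01,"yaw":0},{"hand":1,"dx":0.54,"dy":0.47,"dz":-0.01,"yaw":0},{"hand":1,"dx":0.7,"dy":0.56,"dz":-0.01,"yaw":0},{"hand":1,"dx":0.87,"dy":0.63,"dz":-0.01,"yaw":0},{"hand":1,"dx":0.87,"dy":0.63,"dz":-0.01,"yaw":0}]'; python3 -c "
from h import *
tab(-250,-320,4)"
```

```text
t: 17.35
eef_pos: [0.4949, 0.0603, 0.097]
ee_rot: [-0.0, 1.0, -0.023, -0.0]
ft_force: [-4.4, 1.3, -4.4]
opening: 0.0123
grasp_force: 51.3
-254.0 dx 0.14 dy 0.04
-258.0 dx 0.28 dy 0.08
-262.0 dx 0.42 dy 0.11
-266.0 dx 0.57 dy 0.12
-270.0 dx 0.71 dy 0.13
-274.0 dx 0.86 dy 0.12
-278.0 dx 1.00 dy 0.11
-282.0 dx 1.14 dy 0.08
-286.0 dx 1.28 dy 0.04
-290.0 dx 1.42 dy -0.00
-294.0 dx 1.56 dy -0.05
-298.0 dx 1.69 dy -0.12
-302.0 dx 1.81 dy -0.19
-306.0 dx 1.93 dy -0.27
-310.0 dx 2.05 dy -0.36
-314.0 dx 2.16 dy -0.46
-318.0 dx 2.26 dy -0.56
```

```bash
python3 -m jog '[{"hand":1,"dx":0.14,"dy":0.04,"dz":0,"yaw":0},{"hand":1,"dx":0.28,"dy":0.08,"dz":0,"yaw":0},{"hand":1,"dx":0.42,"dy":0.11,"dz":0,"yaw":0},{"hand":1,"dx":0.57,"dy":0.12,"dz":0,"yaw":0},{"hand":1,"dx":0.71,"dy":0.13,"dz":0,"yaw":0},{"hand":1,"dx":0.71,"dy":0.13,"dz":0,"yaw":0}]'
```

```text
t: 18.1
eef_pos: [0.513, 0.0632, 0.097]
ee_rot: [-0.0, 1.0, -0.024, 0.0]
ft_force: [-3.2, 3.1, -2.4]
opening: 0.0128
grasp_force: 51.4
```

```bash
python3 -m jog '[{"hand":1,"dx":0.07,"dy":0,"dz":0,"yaw":0},{"hand":1,"dx":0.15,"dy":-0.01,"dz":0,"yaw":0},{"hand":1,"dx":0.22,"dy":-0.02,"dz":0,"yaw":0},{"hand":1,"dx":0.29,"dy":-0.02,"dz":0,"yaw":0},{"hand":1,"dx":0.29,"dy":-0.02,"dz":0,"yaw":0}]'
```

```text
t: 18.73
eef_pos: [0.5202, 0.0625, 0.097]
ee_rot: [-0.0, 1.0, -0.024, 0.0]
ft_force: [-3.8, 3.6, -1.9]
opening: 0.0122
grasp_force: 51.5
```

```bash
python3 -m jog '[{"hand":1,"dx":0.07,"dy":-0.02,"dz":0,"yaw":0},{"hand":1,"dx":0.14,"dy":-0.03,"dz":0,"yaw":0},{"hand":1,"dx":0.14,"dy":-0.03,"dz":0,"yaw":0}]'
```

```text
t: 19.1
eef_pos: [0.5239, 0.0618, 0.097]
ee_rot: [-0.0, 1.0, -0.024, 0.0]
ft_force: [-3.1, 3.9, -0.5]
opening: 0.0123
grasp_force: 51.6
```

```bash
python3 -m jog '[{"hand":1,"dx":0.05,"dy":-0.01,"dz":0,"yaw":0},{"hand":1,"dx":0.1,"dy":-0.03,"dz":0,"yaw":0},{"hand":1,"dx":0.1,"dy":-0.03,"dz":0,"yaw":0}]'
```

```text
t: 19.48
eef_pos: [0.5266, 0.0611, 0.097]
ee_rot: [-0.0, 1.0, -0.024, 0.0]
ft_force: [-3.4, 4.1, -1.4]
opening: 0.0118
grasp_force: 51.6
```

```bash
python3 -m jog '[{"hand":1,"dx":0.05,"dy":-0.02,"dz":0,"yaw":0},{"hand":1,"dx":0.1,"dy":-0.03,"dz":0,"yaw":0},{"hand":1,"dx":0.1,"dy":-0.03,"dz":0,"yaw":0}]'
```

```text
t: 19.85
eef_pos: [0.529, 0.0603, 0.097]
ee_rot: [-0.0, 1.0, -0.024, 0.0]
ft_force: [-3.3, 3.6, -0.7]
opening: 0.0121
grasp_force: 51.6
```

```bash
python3 -m jog '[{"hand":1,"dx":0.05,"dy":-0.02,"dz":0,"yaw":0},{"hand":1,"dx":0.1,"dy":-0.04,"dz":0,"yaw":0},{"hand":1,"dx":0.1,"dy":-0.04,"dz":0,"yaw":0}]'
```

```text
t: 20.23
eef_pos: [0.5315, 0.0594, 0.097]
ee_rot: [-0.0, 1.0, -0.024, 0.0]
ft_force: [-3.1, 4.1, -2.0]
opening: 0.0125
grasp_force: 51.6
```

```bash
python3 -m jog '[{"hand":1,"dx":0.03,"dy":-0.015,"dz":0,"yaw":0},{"hand":1,"dx":0.07,"dy":-0.03,"dz":0,"yaw":0},{"hand":1,"dx":0.07,"dy":-0.03,"dz":0,"yaw":0}]'
```

```text
t: 20.6
eef_pos: [0.5333, 0.0586, 0.097]
ee_rot: [-0.0, 1.0, -0.024, 0.0]
ft_force: [-3.6, 3.6, -0.9]
opening: 0.0128
grasp_force: 51.6
```

```bash
python3 -m jog '[{"hand":1,"dx":0.03,"dy":-0.015,"dz":0,"yaw":0},{"hand":1,"dx":0.07,"dy":-0.035,"dz":0,"yaw":0},{"hand":1,"dx":0.07,"dy":-0.035,"dz":0,"yaw":0}]'
```

```text
t: 20.98
eef_pos: [0.5351, 0.0578, 0.097]
ee_rot: [-0.0, 1.0, -0.024, 0.0]
ft_force: [-3.1, 3.8, -0.1]
opening: 0.0123
grasp_force: 51.6
```

```bash
python3 -m jog '[{"hand":1,"dx":0.04,"dy":-0.02,"dz":0,"yaw":0},{"hand":1,"dx":0.08,"dy":-0.04,"dz":0,"yaw":0},{"hand":1,"dx":0.08,"dy":-0.04,"dz":0,"yaw":0}]'
```

```text
t: 21.35
eef_pos: [0.5371, 0.0567, 0.097]
ee_rot: [-0.0, 1.0, -0.024, 0.0]
ft_force: [-2.7, 3.9, -1.0]
opening: 0.0126
grasp_force: 51.6
```

```bash
python3 -m jog '[{"hand":1,"dx":0.035,"dy":-0.02,"dz":0,"yaw":0},{"hand":1,"dx":0.07,"dy":-0.04,"dz":0,"yaw":0},{"hand":1,"dx":0.07,"dy":-0.04,"dz":0,"yaw":0}]'
```

```text
t: 21.72
eef_pos: [0.5388, 0.0558, 0.097]
ee_rot: [-0.0, 1.0, -0.024, 0.0]
ft_force: [-3.8, 4.7, -0.3]
opening: 0.0121
grasp_force: 51.6
```

```bash
python3 -m jog '[{"hand":1,"dx":0.035,"dy":-0.02,"dz":0,"yaw":0},{"hand":1,"dx":0.065,"dy":-0.042,"dz":0,"yaw":0},{"hand":1,"dx":0.065,"dy":-0.042,"dz":0,"yaw":0}]'
```

```text
t: 22.1
eef_pos: [0.5404, 0.0547, 0.097]
ee_rot: [-0.0, 1.0, -0.024, 0.0]
ft_force: [-3.0, 4.3, -0.9]
opening: 0.0124
grasp_force: 51.6
```

```bash
python3 -m jog '[{"hand":1,"dx":0.035,"dy":-0.02,"dz":0,"yaw":0},{"hand":1,"dx":0.07,"dy":-0.046,"dz":0,"yaw":0},{"hand":1,"dx":0.07,"dy":-0.046,"dz":0,"yaw":0}]'
```

```text
t: 22.48
eef_pos: [0.5423, 0.0535, 0.097]
ee_rot: [-0.0, 1.0, -0.024, 0.001]
ft_force: [-2.2, 4.8, -1.4]
opening: 0.0122
grasp_force: 51.6
```

```bash
python3 -m jog '[{"hand":1,"dx":0.035,"dy":-0.025,"dz":0,"yaw":0},{"hand":1,"dx":0.07,"dy":-0.052,"dz":0,"yaw":0},{"hand":1,"dx":0.07,"dy":-0.052,"dz":0,"yaw":0}]'
```

```text
t: 22.85
eef_pos: [0.5441, 0.0521, 0.097]
ee_rot: [-0.0, 1.0, -0.024, 0.001]
ft_force: [-2.1, 5.1, -0.3]
opening: 0.0127
grasp_force: 51.6
```

```bash
python3 -m jog '[{"hand":1,"dx":0.03,"dy":-0.025,"dz":0,"yaw":0},{"hand":1,"dx":0.062,"dy":-0.054,"dz":0,"yaw":0},{"hand":1,"dx":0.062,"dy":-0.054,"dz":0,"yaw":0}]'
```

```text
t: 23.22
eef_pos: [0.5456, 0.0509, 0.097]
ee_rot: [-0.0, 1.0, -0.024, 0.001]
ft_force: [-1.8, 4.0, -0.3]
opening: 0.0121
grasp_force: 51.6
```

```bash
python3 -m jog '[{"hand":1,"dx":0.03,"dy":-0.028,"dz":0,"yaw":0},{"hand":1,"dx":0.064,"dy":-0.058,"dz":0,"yaw":0},{"hand":1,"dx":0.064,"dy":-0.058,"dz":0,"yaw":0}]'
```

```text
t: 23.6
eef_pos: [0.5472, 0.0495, 0.097]
ee_rot: [-0.0, 1.0, -0.024, 0.0]
ft_force: [-1.8, 5.4, -0.4]
opening: 0.0124
grasp_force: 51.6
```

```bash
python3 -m jog '[{"hand":1,"dx":0.03,"dy":-0.028,"dz":0,"yaw":0},{"hand":1,"dx":0.06,"dy":-0.06,"dz":0,"yaw":0},{"hand":1,"dx":0.06,"dy":-0.06,"dz":0,"yaw":0}]'
```

```text
t: 23.98
eef_pos: [0.5488, 0.048, 0.097]
ee_rot: [-0.0, 1.0, -0.024, 0.001]
ft_force: [-1.5, 4.9, -0.7]
opening: 0.0126
grasp_force: 51.6
```

```bash
python3 -m jog '[{"hand":1,"dx":0.03,"dy":-0.03,"dz":0,"yaw":0},{"hand":1,"dx":0.056,"dy":-0.06,"dz":0,"yaw":0},{"hand":1,"dx":0.056,"dy":-0.06,"dz":0,"yaw":0}]'
```

```text
t: 24.35
eef_pos: [0.5502, 0.0464, 0.097]
ee_rot: [-0.0, 1.0, -0.024, 0.001]
ft_force: [-1.7, 5.8, -0.9]
opening: 0.0127
grasp_force: 51.6
```

```bash
python3 -m jog '[{"hand":1,"dx":0.027,"dy":-0.03,"dz":0,"yaw":0},{"hand":1,"dx":0.054,"dy":-0.063,"dz":0,"yaw":0},{"hand":1,"dx":0.054,"dy":-0.063,"dz":0,"yaw":0}]'
```

```text
t: 24.72
eef_pos: [0.5516, 0.0449, 0.097]
ee_rot: [-0.0, 1.0, -0.024, 0.001]
ft_force: [-1.7, 5.2, -0.7]
opening: 0.0122
grasp_force: 51.6
```

```bash
python3 -m jog '[{"hand":1,"dx":0.026,"dy":-0.032,"dz":0,"yaw":0},{"hand":1,"dx":0.05,"dy":-0.065,"dz":0,"yaw":0},{"hand":1,"dx":0.05,"dy":-0.065,"dz":0,"yaw":0}]'
```

```text
t: 25.1
eef_pos: [0.5527, 0.0436, 0.097]
ee_rot: [-0.001, 1.0, -0.023, 0.001]
ft_force: [-2.4, 5.6, -0.7]
opening: 0.0123
grasp_force: 51.7
```

```bash
python3 -m jog '[{"hand":1,"dx":0.023,"dy":-0.03,"dz":0,"yaw":0},{"hand":1,"dx":0.047,"dy":-0.065,"dz":0,"yaw":0},{"hand":1,"dx":0.047,"dy":-0.065,"dz":0,"yaw":0}]'
```

```text
t: 25.48
eef_pos: [0.5537, 0.0424, 0.097]
ee_rot: [-0.001, 1.0, -0.023, 0.0]
ft_force: [-2.9, 6.6, 0.3]
opening: 0.0128
grasp_force: 51.8
```

```bash
python3 -m jog '[{"hand":1,"dx":0.012,"dy":-0.018,"dz":0,"yaw":0},{"hand":1,"dx":0.024,"dy":-0.036,"dz":0,"yaw":0},{"hand":1,"dx":0.024,"dy":-0.036,"dz":0,"yaw":0}]'
```

```text
t: 25.85
eef_pos: [0.5541, 0.0418, 0.097]
ee_rot: [-0.001, 1.0, -0.023, 0.0]
ft_force: [-3.4, 8.8, -0.3]
opening: 0.0126
grasp_force: 51.9
```

```bash
python3 -m jog '[{"hand":1,"dx":0.008,"dy":-0.012,"dz":0,"yaw":0},{"hand":1,"dx":0.012,"dy":-0.018,"dz":0,"yaw":0},{"hand":1,"dx":0.012,"dy":-0.018,"dz":0,"yaw":0}]'
```

```text
t: 26.22
eef_pos: [0.5542, 0.0416, 0.097]
ee_rot: [-0.001, 1.0, -0.023, 0.0]
ft_force: [-3.9, 9.1, 1.9]
opening: 0.0124
grasp_force: 51.9
```

```bash
python3 -m jog '[{"hand":1,"dx":0.008,"dy":-0.012,"dz":0,"yaw":0},{"hand":1,"dx":0.012,"dy":-0.018,"dz":0,"yaw":0},{"hand":1,"dx":0.012,"dy":-0.018,"dz":0,"yaw":0}]'
```

```text
t: 26.6
eef_pos: [0.5545, 0.0413, 0.097]
ee_rot: [-0.001, 1.0, -0.023, 0.0]
ft_force: [-4.9, 10.0, 1.6]
opening: 0.0123
grasp_force: 51.9
```

It's tight at about 11 N on the grip. Letting go and lifting clear.

```bash
python3 -m jog '[{"hand":-1,"dx":0,"dy":0.02,"dz":0,"yaw":0},{"hand":-1,"dx":0,"dy":0.03,"dz":0,"yaw":0},{"hand":-1,"dx":0,"dy":0.03,"dz":0,"yaw":0},{"hand":-1,"dx":0,"dy":0.03,"dz":0,"yaw":0},{"hand":-1,"dx":0,"dy":0.03,"dz":0,"yaw":0},{"hand":-1,"dx":0,"dy":0.03,"dz":0,"yaw":0},{"hand":-1,"dx":0,"dy":0.03,"dz":1,"yaw":0},{"hand":-1,"dx":0,"dy":0.03,"dz":2,"yaw":0},{"hand":-1,"dx":0,"dy":0.03,"dz":4,"yaw":0},{"hand":-1,"dx":-1,"dy":-2,"dz":6,"yaw":0},{"hand":-1,"dx":-1,"dy":-4,"dz":6,"yaw":0},{"hand":-1,"dx":-1,"dy":-6,"dz":6,"yaw":0},{"hand":-1,"dx":-1,"dy":-8,"dz":6,"yaw":0},{"hand":-1,"dx":-1,"dy":-9,"dz":6,"yaw":0},{"hand":-1,"dx":-1,"dy":-9,"dz":6,"yaw":0},{"hand":-1,"dx":-1,"dy":-9,"dz":6,"yaw":0}]'; python3 - <<'E'
from h import *
import cv2
im=get_image('top')[:,:,::-1];cv2.imwrite('pics/t9.png',im)
cv2.imwrite('pics/c9.png',cv2.resize(im[130:320,125:340],None,fx=3.1,fy=3.1))
E
```

```text
t: 28.6
eef_pos: [0.5296, -0.1847, 0.2467]
ee_rot: [-0.0, 1.0, -0.023, -0.0]
ft_force: [-1.0, 1.0, 0.9]
opening: 0.0852
grasp_force: 0.0
```

View pics/c9.png

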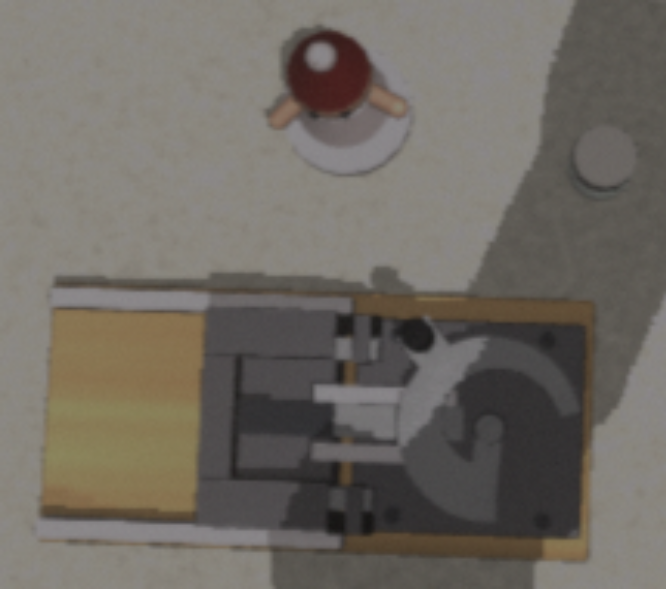

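The picture shows the cam still wound (crank at (417,336), stud at about (452,415) near the hub), the loose half straight and the figurine standing at (345,100). Handing in.

```bash
python3 -c "
from rig import *
print(job_done())"
```

```text
the job is handed in; nothing more can be done
None
```

The mould is closed and handed in: the cam came up tight at about 3.3 rad with about 11 N at the crank grip, I let go and moved clear, and the figurine is standing as before; the hand-in returned no verdict.

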